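# Catch the sprung till drawer ajar

### The job

Open the coin drawer of the small grey till on the riser just ajar for me: press the round release button on top of the till with one finger, and with the other finger waiting in front of the drawer catch it as its spring throws it out, so that it stops about 3 to 6 cm open and never reaches the bisque cat standing in its way. Only press and push with the fingers, from in front of the drawer: do not pinch the drawer's front or pull it from behind, and leave the cat and the other goods where they are. Finish while holding the drawer there, your finger still against its front, because its spring keeps pushing and I need the gap to drop my change in.

Things in the scene. Friction and masses are not known exactly. Their poses are not given: they have to be found in the camera images.
- till: compact grey counter till fixed on the white display riser (wooden top, 145 mm above the table); housing 130 mm deep (x), 136 mm wide (y), its roof 60 mm above the riser. Origin: centre of the housing's underside, on the riser's top. The drawer comes out along the till's -x; z is up. A black rubber coin mat covers the rear half of the roof, and the round button stands alone in the front half, on the middle line, 33 mm ahead (-x) of the origin
- release_top (a point): centre of the top face of the round metal release button, 24 mm across; it stands 8 mm above the roof (68 mm above the riser) when up and 1 mm above it when fully down. It lies on the middle line of the till, 32 mm behind the back of the drawer's front panel and 44 mm behind its front face when the drawer is shut
- release (a joint): travel of the release button in m: 0 up, 0.007 fully down; spring 2 N at the top to 5 N at the bottom. At about 4 mm its tooth frees the drawer
- drawer (a joint): how far the drawer is out in m: 0 shut and latched, 0.13 fully out. Once freed, its spring drives it out at about 0.3 m/s (so it is 50 mm out after some 0.25 s) and goes on pushing with about 3 N anywhere along the way; it does not stop by itself
- drawer_front: front panel of the drawer (its outer skin), an upright grey plate 140 mm wide (y), 12 mm thick (x) with the inner skin, from 6 to 84 mm above the riser, so that it stands 24 mm higher than the roof; flat face, lock barrel low on one side. Moves with the drawer. Its origin coincides with the till's origin when shut; its front face is 77 mm ahead (-x) of that, its back 65 mm
- front_top (a point): middle of the upper edge of the drawer's front face, 84 mm above the riser; moves with the drawer
- coin_tray: black coin tray behind the front panel with the panel's inner skin; moves with the drawer; not to be pushed or pulled
- cat: white bisque cat figurine, 41 x 55 mm, 79 mm high, 0.1 kg, fragile; stands in the drawer's way, its nearest side at least 95 mm ahead of the shut front panel; origin: centre of its underside
- dropper: amber dropper bottle, 34 mm across, 104 mm high, near the riser's front edge; origin: centre of its underside
- perfume: clear perfume bottle, 30 x 54 mm, 103 mm high, near the riser's front edge; origin: centre of its underside
- candle: candle in a dark floral pot, 70 mm across, 99 mm high, on the far left corner of the riser; origin: centre of its underside

How it is judged:
By the outcome, as a careful person would: the job done as asked, in the order asked, and still so for the second after the job is handed in, while the arm keeps its last pose, push and grip.
It also fails if it takes over 27 s, if anything falls off the work surface, if the arm or the gripper's body presses on something with over 40 N, if the wrist force passes 120 N, or if a joint passes its speed limit or range.

### The arm

A 6-joint arm with a two-finger parallel gripper is mounted at the origin on a cart in front of the work surface, level with it; the furniture and walls round the work are solid. World frame = base frame: x ahead of the robot, y to its left, z up, the work surface at z = 0. Lengths are in m, angles in rad, forces in N, time in s.
With the tool pointing down it reaches from about 0.35 to 0.975 m from the base axis. Payload 4.9 kg.
Tool frame: the origin (TCP) lies midway between the tips of the shut fingers; the grasp point (between the pads) lies 19 mm behind it; z points along the fingers, y is the line along which they close (so a half turn about z gives the same grasp; the last joint's range is limited). The gripper opens to 85 mm and grips with 20 to 120 N. Pads are 22 mm wide; open, the fingers measure 114 mm over their backs; the gripper's body (76 mm by 85 mm) begins 54 mm behind the grasp point. The pads swing forward as they close: fully open they stand 13 mm farther back than shut.
Start: joints at [-0.119, 0.053, 1.613, -0, 1.476, -0.119], TCP at [0.625, 0, 0.231] pointing down, gripper open.
Joint ranges: [-3.01, 3.01], [-1.01, 2.22], [0.06, 2.58], [-1.02, 4.17], [0.09, 2.62], [-3.14, 3.14]. Speed limits (rad/s): [2.57, 2.57, 3.14, 3.14, 3.14, 3.14].

### API

Orientations are given as a rotation vector (axis times angle).
In Python, from station import ctrl, optics, job gives the robot as it stands.
- The arm moves only by the shell command python3 -m jog 'ROWS' [OPENING] [FORCE]. ROWS is JSON, a list of rows, each a list of 2 entries, a list of its own where there are three numbers: the shift along the tool's x, y, z in m, then the turn, a rotation vector about the tool's x, y, z in rad. A call has 1 to 5 rows; each row is the pose to reach, as a shift and turn from the pose commanded when the call began, along the tool's axes at that moment; what a row does not reach only later rows make up. A row lasts 1/10 s, in which the tool goes at most 50 mm and 8.59 degrees, less where a joint would pass 70% of its speed; a pose out of reach is approached as far as the arm can. A call with a gripper value outside its range is refused whole. OPENING is the opening, from 0 (shut) to 1 (fully open), set as the call begins (- or left out, the last holds). The fingers move at their own pace and stop on an object; FORCE is the grip in N (left out, the last holds). Time passes only in rows, so rows that repeat a pose let the fingers close. It gives the time, the measured TCP pose, the force, the opening and the grip force at its end, in the units of the state.
- ctrl.get_obs(): the state, without advancing time (a new reading comes with each control period).
- optics.get_image(name): name is "scene" or "side" or "wrist"; returns a dict with "image" (384x512x3 uint8, blue, green, red), "fx", "fy", "cx", "cy" (pixels), "D" ([k1, k2, p1, p2, k3] as OpenCV has them; the pictures are not rectified), "rvec" (rotation vector, rad) and "tvec" (3), from world to camera coordinates, as OpenCV has them; the wrist camera has in their place "mount" (4x4, takes a point from camera to tool coordinates, whose origin is the TCP and whose axes are the flange's). Camera axes: x right, y down, z forward; pixel columns grow to the right and rows downward; lengths in m; the calibration is good to about 2 mm. A picture is of the moment at which its call begins: read the wrist's pose just before it. There is no depth.
- job.finish_job(): hands the job in; it is judged then, once.
The state is a dict: "t": time; "q": joint angles; "dq": joint speeds; "effort": joint torques, N m; "tool_pos": TCP position; "tool_rot": TCP orientation; "contact_force": force on the tool from outside, world axes, zero at the start; "wrist_torque": the same for the moment, N m; "opening": finger opening in m; "grip_force": force on a finger pad.
Only numpy, scipy, OpenCV 4.12 (cv2) and the standard library are available. Lean on these libraries where they do the work, as an engineer would, in place of code of your own. Each camera call takes 0.05 s, during which the arm holds its last target. There are 200 camera calls.

## Working session

There is one attempt and no reset: what is moved stays moved. The work goes in short steps, Python scripts to look and compute and a shell command to move; the robot and the scene stay as the last step left them, time stands still between calls to the robot, and variables do not carry over. Pictures are saved under pics/ and viewed, at most 10 in all, crops included, and the job is handed in when it is done.

```bash
mkdir -p pics; ls; python3 - <<'E'
from station import ctrl, optics
import cv2,numpy as np
o=ctrl.get_obs();print(o)
for n in("scene","side"):
    r=optics.get_image(n);cv2.imwrite(f"pics/{n}0.png",r["image"]);print(n,{k:v for k,v in r.items() if k!="image"})
E
```

```text
pics
{'t': 0.0, 'q': array([-1.19026151e-01,  5.33570191e-02,  1.61429716e+00,  4.68350197e-06,
        1.47596506e+00, -1.19010961e-01]), 'dq': array([ 1.27168224e-04,  7.13014104e-04, -9.62535654e-05,  8.65092845e-04,
        9.42364585e-04,  9.32911508e-04]), 'effort': array([ 2.70554956e-04, -3.93670499e+01, -3.70175600e+01, -1.62778279e-04,
        6.93513779e-03, -6.06393527e-06]), 'tool_pos': array([6.24385440e-01, 5.88805470e-05, 2.30061015e-01]), 'tool_rot': array([-2.22032992e+00, -2.22029520e+00,  1.96102109e-03]), 'contact_force': array([-0.23903762,  0.22443552,  0.21431891]), 'wrist_torque': array([-0.00227978,  0.04252054,  0.008012  ]), 'grip_force': 0.0, 'opening': 0.08535751340025098}
scene {'fx': 394.87997566416567, 'fy': 394.87997566416567, 'cx': 255.37171521185346, 'cy': 191.58623780428275, 'D': array([-0.10825296,  0.        ,  0.        ,  0.        ,  0.        ]), 'rvec': array([ 0.70830693, -2.45499894,  1.36498854]), 'tvec': array([0.5367476 , 0.35110247, 0.87545308])}
side {'fx': 383.05299109633216, 'fy': 383.05299109633216, 'cx': 257.51095934072447, 'cy': 195.4062650822216, 'D': array([0.03822329, 0.        , 0.        , 0.        , 0.        ]), 'rvec': array([ 2.00786129, -0.05440307,  0.0590154 ]), 'tvec': array([-0.60247183,  0.20926204,  0.92334976])}
```

View pics/scene0.png

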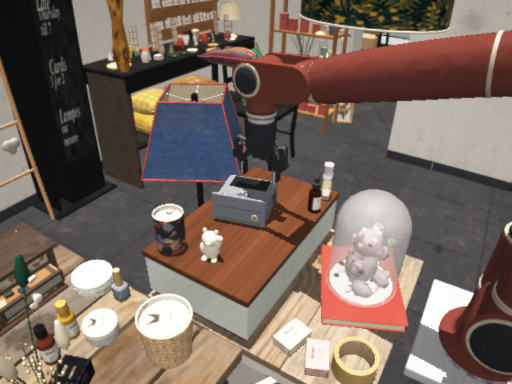

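View pics/side0.png

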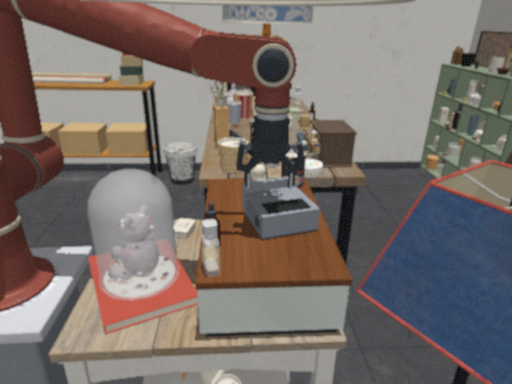

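```bash
cat > h.py <<'E'
from station import ctrl, optics
import cv2,numpy as np
from scipy.spatial.transform import Rotation as R
def cam(n):
    o=ctrl.get_obs(); r=optics.get_image(n)
    K=np.array([[r["fx"],0,r["cx"]],[0,r["fy"],r["cy"]],[0,0,1]])
    if n=="wrist":
        T=np.eye(4);T[:3,:3]=R.from_rotvec(o["tool_rot"]).as_matrix();T[:3,3]=o["tool_pos"]
        T=np.linalg.inv(T@r["mount"])
    else:
        T=np.eye(4);T[:3,:3]=cv2.Rodrigues(r["rvec"])[0];T[:3,3]=r["tvec"]
    return dict(im=r["image"],K=K,D=r["D"],T=T)
def ray(c,uv):
    p=cv2.undistortPoints(np.array([[uv]],float),c["K"],c["D"])[0,0]
    Rm=c["T"][:3,:3];return -Rm.T@c["T"][:3,3],Rm.T@np.r_[p,1]
def onz(c,uv,z):
    o,d=ray(c,uv);return o+d*(z-o[2])/d[2]
def proj(c,P):
    return cv2.projectPoints(np.atleast_2d(np.array(P,float)),cv2.Rodrigues(c["T"][:3,:3])[0],c["T"][:3,3],c["K"],c["D"])[0][:,0]
E
python3 - <<'E'
from h import *
s=cam("scene");d=cam("side");w=cam("wrist")
for c in(s,d,w):print(ray(c,(256,192)))
a=cv2.resize(s["im"][165:275,140:340],None,fx=4,fy=4,interpolation=3)
a=s["im"][165:275,140:340];b=d["im"][140:250,190:390]
cv2.imwrite("pics/m1.png",cv2.resize(np.vstack([a,b])[:, :],None,fx=2.7,fy=2.7,interpolation=cv2.INTER_CUBIC))
cv2.imwrite("pics/w0.png",w["im"])
E
```

```text
(array([0.1823239 , 0.76112954, 0.75181703]), array([ 0.43064432, -0.72786654, -0.53362852]))
(array([ 0.54236787, -0.78478849,  0.59100068]), array([ 0.06249003,  0.90748713, -0.41551983]))
(array([0.62343279, 0.07576049, 0.37354662]), array([ 0.00326263, -0.29447625, -0.95567064]))
```

View pics/m1.png

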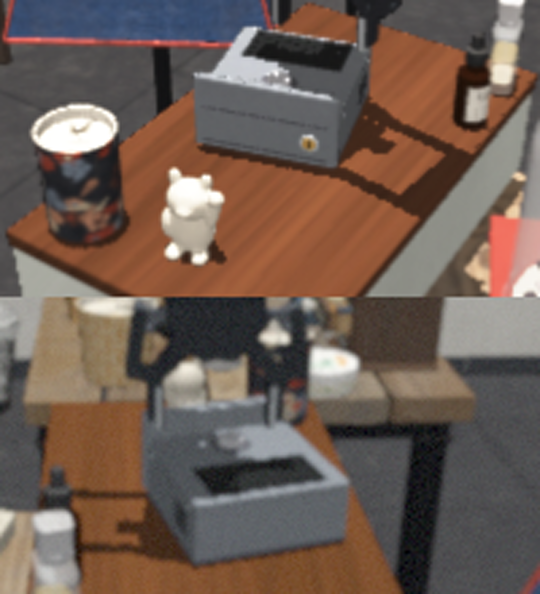

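View pics/w0.png

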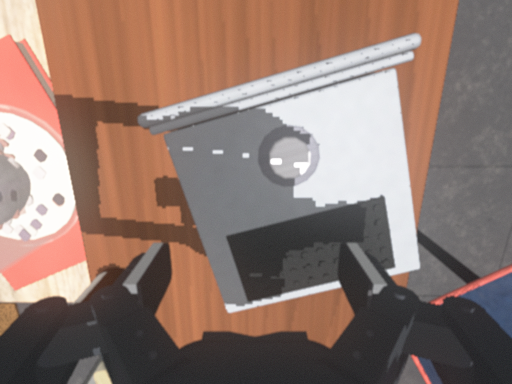

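```bash
cat > m.py <<'E'
from h import *
w=cam("wrist")
b=onz(w,(291,158),.213)
l=onz(w,(143,117),.229);r=onz(w,(417,38),.229)
rl=onz(w,(230,308),.205);rr=onz(w,(418,268),.205)
e=(r-l)/np.linalg.norm(r-l);d=np.array([-e[1],e[0],0])
print("btn",b,"front",l,r,np.linalg.norm(r-l),"rear",rl,rr,np.linalg.norm(rr-rl))
e2=(rr-rl)/np.linalg.norm(rr-rl)
print("dir deg",np.degrees(np.arctan2(d[1],d[0])),np.degrees(np.arctan2(e2[0],-e2[1])),"front mid - btn",((l+r)/2-b)@d,((l+r)/2-b)@e)
s=cam("scene")
# button from scene & side (crop scale 2.7)
print(onz(s,(140+275/2.7,165+75/2.7),.213))
q=cam("side");print(onz(q,(190+230/2.7,140+(437-297)/2.7),.213))
print("cat feet",onz(s,(140+188/2.7,165+258/2.7),.145),"lamp corners side/scene rays",ray(s,(235,181)),ray(q,(361,291)))
E
python3 m.py
```

```text
btn [0.64392121 0.04636608 0.213     ] front [0.56866249 0.06959025 0.229     ] [0.6969688  0.10419631 0.229     ] 0.132891269418313 rear [ 0.60590556 -0.06180455  0.205     ] [ 0.73286338 -0.02960794  0.205     ] 0.13097675372526005
dir deg 105.09432490992587 104.23025634304108 front mid - btn 0.042020934831293 -0.00016875968494569694
[0.64529302 0.04923136 0.213     ]
[0.64497528 0.04035379 0.213     ]
cat feet [0.60822878 0.23874021 0.145     ] lamp corners side/scene rays (array([0.1823239 , 0.76112954, 0.75181703]), array([ 0.48418796, -0.71246919, -0.51120676])) (array([ 0.54236787, -0.78478849,  0.59100068]), array([ 0.33153366,  0.78075952, -0.64373609]))
```

```bash
python3 -m jog '[[[0,0,-0.03],[0,0,-0.14]],[[0.02,0.002,-0.04],[0,0,-0.28]],[[0.04,0.004,-0.04],[0,0,-0.42]],[[0.06,0.006,-0.04],[0,0,-0.56]],[[0.09,0.008,-0.04],[0,0,-0.70]]]' 1 && python3 -m jog '[[[0,0,0],[0,0,-0.14]],[[0,0,0],[0,0,-0.28]],[[0,0,0],[0,0,-0.42]],[[0,0,0],[0,0,-0.56]],[[0,0,0],[0,0,-0.70]]]' && python3 -m jog '[[[0,0,0],[0,0,-0.14]],[[0,0,0],[0,0,-0.28]],[[0,0,0],[0,0,-0.425]],[[0,0,0],[0,0,-0.425]],[[0,0,0],[0,0,-0.425]]]'
python3 - <<'E'
from h import *
o=ctrl.get_obs();print(o["t"],o["tool_pos"],R.from_rotvec(o["tool_rot"]).as_matrix().round(3),o["q"],o["contact_force"])
w=cam("wrist");s=cam("scene");q=cam("side")
a=cv2.resize(s["im"][120:260,140:350],(420,280),interpolation=2);b=cv2.resize(q["im"][130:250,190:370],(420,280),interpolation=2)
v=cv2.resize(w["im"],(373,280))
cv2.imwrite("pics/w1.png",w["im"]);cv2.imwrite("pics/m2.png",np.hstack([a[:, :400],b[:,:400]]))
E
```

```text
t: 0.9
tool_pos: [0.6332, 0.09, 0.2716]
tool_rot: [1.319, 2.851, -0.0]
contact_force: [-0.1, 0.6, -0.9]
opening: 0.0852
grip_force: 0.0
t: 1.4
tool_pos: [0.633, 0.0901, 0.2713]
tool_rot: [-0.259, -3.131, -0.0]
contact_force: [0.1, 0.3, -0.2]
opening: 0.0852
grip_force: 0.0
t: 1.9
tool_pos: [0.633, 0.09, 0.2713]
tool_rot: [0.394, -3.117, 0.0]
contact_force: [0.0, 0.3, -0.7]
opening: 0.0854
grip_force: 0.0
1.9 [0.63296374 0.08999158 0.27129595] [[-0.969 -0.249 -0.   ]
 [-0.249  0.969 -0.   ]
 [ 0.    -0.    -1.   ]] [ 2.49184266e-02  6.57716677e-02  1.53293346e+00 -2.57254467e-05
  1.54291375e+00 -1.79707777e+00] [ 0.04355017  0.29747599 -0.6793106 ]
```

View pics/w1.png

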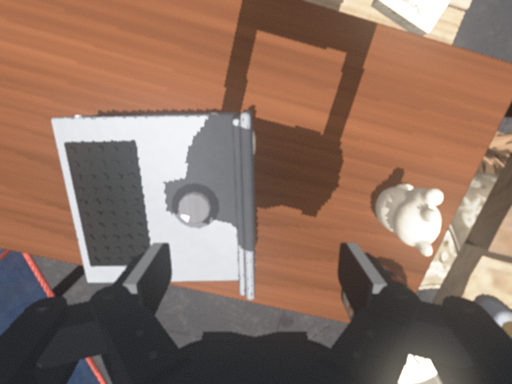

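View pics/m2.png

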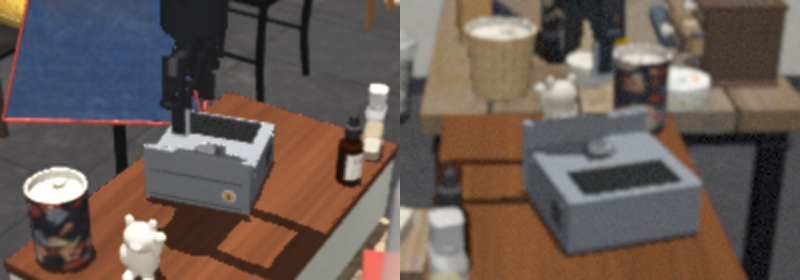

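```bash
cat > k.py <<'E'
from h import *
o=ctrl.get_obs();w=cam("wrist");Rt=R.from_rotvec(o["tool_rot"]).as_matrix()
g=lambda uv,z:Rt.T@(onz(w,uv,z)-o["tool_pos"])
print("btn",g((195,207),.213),onz(w,(195,207),.213))
print("front",g((254,112),.229),g((253,298),.229))
print("rear",g((53,120),.205),g((88,282),.205))
print("cat near side",g((377,210),.18),g((389,190),.2), "finger tips proj (tool) ", proj(w,[o["tool_pos"]+Rt@np.array([0,s*y,-.013]) for s in(-1,1) for y in(.0425,.057)]))
q=cam("side");s=cam("scene")
print("side btn",g and Rt.T@(onz(q,(190+(600-400)*180/420,130+142*120/280),.213)-o["tool_pos"]),"scene", Rt.T@(onz(s,(140+211/2,120+147/2),.213)-o["tool_pos"]))
E
python3 k.py
```

```text
btn [ 0.00282769 -0.04349997  0.05834023] [0.64112226 0.04717531 0.213     ]
front [0.07163729 0.00069448 0.04233782] [-0.06529957 -0.00021637  0.04233958]
rear [ 0.06565996 -0.14202584  0.06634288] [-0.06752695 -0.14000054  0.06634449]
cat near side [-0.01215754  0.10798681  0.09133513] [0.01207295 0.10613786 0.07133489] finger tips proj (tool)  [[169.77338558 260.06935106]
 [141.47482933 260.09227265]
 [335.65293698 259.92486846]
 [363.94293477 259.89850153]]
side btn [-0.00244365 -0.04603407  0.05834039] scene [ 0.00812831 -0.04232182  0.05834012]
```

```bash
python3 -m jog '[[[0.002,0.003,0.015],[0,0,0]],[[0.002,0.003,0.035],[0,0,0]],[[0.002,0.003,0.055],[0,0,0]],[[0.002,0.003,0.06],[0,0,0]],[[0.002,0.003,0.06],[0,0,0]]]' 1
python3 - <<'E'
from h import *
s=cam("scene");q=cam("side")
a=cv2.resize(s["im"][140:260,170:320],(400,320),interpolation=2);b=cv2.resize(q["im"][140:260,200:350],(400,320),interpolation=2)
cv2.imwrite("pics/m3.png",np.hstack([a,b]))
E
```

```text
t: 2.7
tool_pos: [0.6292, 0.0925, 0.2093]
tool_rot: [0.398, -3.113, -0.001]
contact_force: [0.6, 0.6, 0.2]
opening: 0.0856
grip_force: 0.0
```

View pics/m3.png

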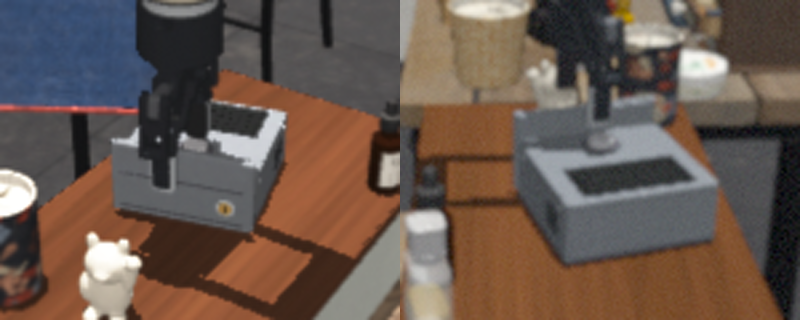

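Both fingers are placed: one stands just over the button (side view, right half, about 600,140) and the other in front of the panel (left half, about 165,185). Pressing now.

```bash
python3 -m jog '[[[0,0,0.005],[0,0,0]],[[0,0,0.010],[0,0,0]],[[0,0,0.014],[0,0,0]],[[0,0,0.014],[0,0,0]],[[0,0,0.014],[0,0,0]]]' 1
python3 - <<'E'
from h import *
s=cam("scene");q=cam("side")
a=cv2.resize(s["im"][140:260,170:320],(400,320),interpolation=2);b=cv2.resize(q["im"][140:260,200:350],(400,320),interpolation=2)
cv2.imwrite("pics/m4.png",np.hstack([a,b]))
cv2.imwrite("pics/w4.png",cam("wrist")["im"]);o=ctrl.get_obs();print(o["tool_pos"],o["contact_force"],o["wrist_torque"])
E
```

```text
t: 3.3
tool_pos: [0.6304, 0.0924, 0.1974]
tool_rot: [-0.398, 3.116, -0.0]
contact_force: [0.6, -0.2, 0.9]
opening: 0.0851
grip_force: 0.3
[0.63038987 0.09238751 0.1973995 ] [ 0.27504067 -0.53894274  1.14816639] [-0.03864419 -0.09079761  0.06018079]
```

View pics/m4.png

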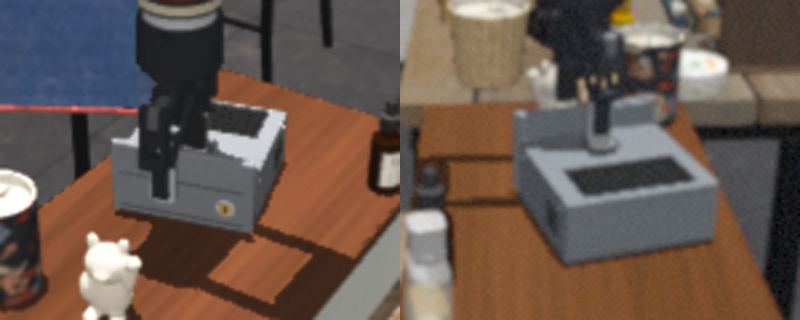

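```bash
python3 -m jog '[[[0,0,0.003],[0,0,0]],[[0,0,0.005],[0,0,0]],[[0,0,0.005],[0,0,0]],[[0,0,0.005],[0,0,0]]]' 1; python3 -m jog '[[[0,0,0],[0,0,0]]]'
```

```text
t: 3.85
tool_pos: [0.6303, 0.093, 0.1929]
tool_rot: [-0.399, 3.116, 0.002]
contact_force: [-1.7, 3.4, 5.1]
opening: 0.0851
grip_force: 3.9
t: 3.95
tool_pos: [0.6303, 0.093, 0.193]
tool_rot: [-0.399, 3.116, 0.002]
contact_force: [-3.4, 2.3, 4.9]
opening: 0.0849
grip_force: 3.9
```

```bash
python3 - <<'E'
from h import *
s=cam("scene");w=cam("wrist")
a=cv2.resize(s["im"][140:260,170:320],(400,320),interpolation=2);b=cv2.resize(w["im"],(400,300));b=np.vstack([b,np.zeros((20,400,3),np.uint8)])
cv2.imwrite("pics/m5.png",np.hstack([a,b]))
o=ctrl.get_obs();print(o["t"],o["tool_pos"],o["contact_force"],o["wrist_torque"],o["grip_force"])
E
```

```text
4.05 [0.63030799 0.09303708 0.19293747] [-2.0095563   2.64140154  5.24838237] [ 0.16518685  0.26673089 -0.10101913] 3.8734666541677143
```

View pics/m5.png

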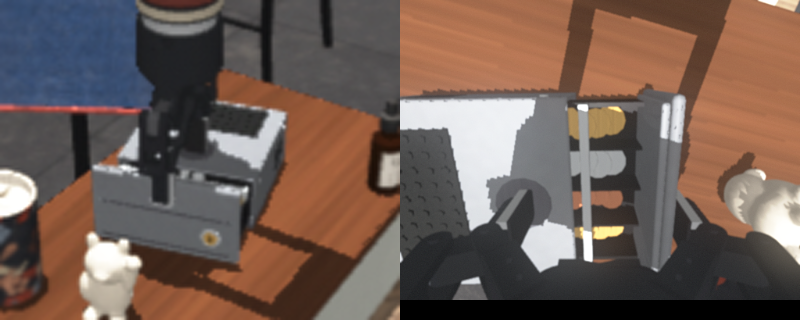

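```bash
python3 - <<'E'
from h import *
o=ctrl.get_obs();w=cam("wrist");Rt=R.from_rotvec(o["tool_rot"]).as_matrix()
for uv in((363.5,123),(350,335)):print(Rt.T@(onz(w,uv,.229)-o["tool_pos"]))
P0=np.array([.63296,.08999]);d=Rt[:2,1]
print("open",[ (onz(w,uv,.229)[:2]-P0)@d for uv in((363.5,123),)], "tool shift",(o["tool_pos"][:2]-P0)@d)
E
```

```text
[ 0.06977259  0.04059579 -0.03606355]
[-0.02563207  0.04499893 -0.03600517]
open [np.float64(0.04417804980639079)] tool shift 0.003616577781469193
```

The drawer is about 44 mm open and is being held by the finger against its front, so I'm handing the job in.

```bash
python3 -c "
from station import job
print(job.finish_job())"
```

```text
the job is handed in; nothing more can be done
None
```

The button is pressed, and the waiting finger caught the drawer about 44 mm open (measured from the wrist camera). It still holds the drawer there against its spring, clear of the cat, and the job was handed in at about 4 s of the 27 s allowed.

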